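# Set the lantern before the glass ball and pull-start it

## Robot

A 6-joint arm with a two-finger parallel gripper is mounted at the origin on the work surface; the furniture and walls round the work are solid. World frame = base frame: x ahead of the robot, y to its left, z up, the work surface at z = 0. Lengths are in m, angles in rad, forces in N, time in s.
With the tool pointing down it reaches from about 0.375 to 0.925 m from the base axis. Payload 5.7 kg.
Tool frame: the origin (TCP) lies midway between the tips of the shut fingers; the grasp point (between the pads) lies 19 mm behind it; z points along the fingers, x is the direction in which the jaws open and shut, and the axes are right-handed (so a half turn about z gives the same grasp; the last joint's range is limited). The gripper opens to 88 mm and grips with 3 to 60 N. Pads are 20 mm wide; open, the fingers measure 115 mm over their backs; the gripper's body (75 mm by 178 mm) begins 61 mm behind the grasp point.
Start: joints at [1.08, 0.359, 1.51, -0, 1.272, -0.115], TCP at [0.22, 0.558, 0.223] pointing down, gripper open.
Joint ranges: [-2.97, 2.97], [-1.01, 2.36], [0.21, 2.38], [-0.96, 4.11], [0.2, 2.71], [-2.98, 2.98]. Speed limits (rad/s): [2.39, 2.39, 3.14, 3.14, 3.14, 3.14].

## Interface

Orientations are given as a unit quaternion [x, y, z, w].
In Python, from bench import move_ptp, servo_line, goto_joints, move_gripper, sleep, inverse_kinematics, capture, PlanningError, close_job, spot_in, silhouettes, current_clock, current_joint_pos, current_qvel, current_joint_torque, current_position, current_orientation, current_force, current_torque, current_finger_gap gives the robot as it stands. Calls block until the motion is done:
- move_ptp(position, orientation): joint-space move of the TCP to a pose.
- servo_line(position, orientation=None, rate=0.15, contact_N=None): straight line of the TCP; orientation=None keeps the orientation; rate is the mean speed in m/s. With contact_N (N) it stops when the force on the tool has changed by that much, and returns True; else False.
- goto_joints(angles): joint-space move.
- move_gripper(opening): finger opening in m; the grip force is fixed at half the most; returns when the fingers have stopped.
- sleep(seconds).
- inverse_kinematics(position, orientation): joint angles nearest the present ones, or None.
- capture(name): name is "side" or "top"; returns a dict with "image" (420x560x3 uint8, blue, green, red), "range_z" (420x560 float32, m along the optical axis (not along the pixel's ray), 0 where there is no reading), "intrinsics" (3x3 intrinsics, pixels), "k1" (the pictures are not rectified: a ray, as slopes to the right and down, at radius r is drawn at 1 + k1 r^2 times it, then the intrinsics apply), "R" (3x3) and "t" (3): a world point X has camera coordinates R X + t. Camera axes: x right, y down, z forward; pixel columns grow to the right and rows downward; lengths in m; the calibration is good to about 2 mm. A picture is of the moment at which its call begins.
A pose or a line that the arm cannot do raises PlanningError and nothing moves.
- close_job(): hands the job in, once; it reports no verdict.
Trained networks look in the newest picture that a camera, given by its name, has taken for a name from the list of things; names that differ only in an ending like _2 or _b are one class to them, and where a whole thing is asked for, a point or a joint stands for the part that bears it (a point fixed in the world has none). Each returns a list of dicts, best first, with "conf" (0 to 1); they miss things now and then, are a little off and sometimes report something else, mostly with a low value. They report only what shows in the picture. A call takes as long as a camera call.
- spot_in(camera, query): "xy" ([column, row] in pixels, amid what is visible of it).
- silhouettes(camera, query): "region" (420x560 bool, what is visible of it) and "xy" ([column, row] in pixels, amid what is visible of it).
Readings, each from a call of its own:
- current_clock(): time.
- current_joint_pos(): joint angles.
- current_qvel(): joint speeds.
- current_joint_torque(): joint torques, N m.
- current_position(): TCP position.
- current_orientation(): TCP orientation.
- current_force(): force on the tool from outside, world axes, zero at the start.
- current_torque(): the same for the moment, N m.
- current_finger_gap(): finger opening in m.
Only numpy, scipy, OpenCV 4.12 (cv2) and the standard library are available. Lean on these libraries where they do the work, as an engineer would, in place of code of your own. Each camera call takes 0.05 s, during which the arm holds its last target.

## Task

Carry the yellow lantern onto the black rubber mat and set it down gently in the middle, square to the mat, with its lens facing the black ball on its stand, and let go. Then take the red knob on top, pull it all the way up against its spring without lifting the lantern off the mat, and let it go back down. Leave the ball stand and everything else on the bench where it is.

Things in the scene. Friction and masses are not known exactly. Their poses are not given: they have to be found in the camera images.
- lamp: Loose hand lantern, about 0.85 kg (+-15 %): yellow box body on a black base, 126 (x) x 62 (y) x 56 mm high. Origin: centre of its underside, z up. A black lens ring stands 12 mm out of its +x end. Black carrying handle along x above it, red pull knob at the rear (-x) end of its top; 106 mm high in all. Centre of mass at about x = +13 mm, 32 mm up.
- lamp_handle (a point): Middle of the lantern's handle bar: x = +17, y = 0, z = 99 mm in the lantern's frame, over its centre of mass. Straight bar along the lantern's x, 72 mm long, 14 mm wide (y) and 14 mm high, its underside 36 mm above the body's top; two posts leave 44 mm of it free. Grip it across its width, fingers closing along the lantern's y.
- lamp_lens (a point): Centre of the white round lens (44 mm across in a black 54 mm ring) on the lantern's +x end, x = +75, z = +31 mm in the lantern's frame.
- lamp_knob (a joint): Travel (m) of the lantern's spring knob along the lantern's z: 0 = down at rest, 0.014 = fully up at its stop. The spring pulls back with 2 N at rest, 4.8 N at the stop, less than the lantern's weight (about 8 N): the standing lantern stays down unless pulled past the stop. Let go, it returns to 0. Nothing lights up.
- knob_top (a point): Centre of the red knob's top face: x = -46, y = 0, z = 89 mm in the lantern's frame at rest; moves with the knob. Head: ribbed disc 26 mm across, 22 mm high, its underside 11 mm above the lantern's body, on a green 10 mm stem. The nearest handle post's face is 31 mm from the knob's axis; the handle's top is 17 mm higher than the knob's.
- lamp_mat: Black rubber mat fixed to the bench, 170 (x) x 110 (y) x 4 mm, with white corner marks round the lantern's place. Origin: centre of its underside, on the bench. Its +x axis runs along its length towards the ball stand.
- ball_stand: Black glass ball (38 mm, centre 83 mm up) on a rod on a dark square foot (49 x 54 x 34 mm), 110 mm high in all; stands loose about 145 mm from the mat's centre, beyond the mat's +x end. Origin: centre of its underside. The lantern is to face it; leave it alone.
- salt_jar: Bystander: amber jar with a black lid, 58 mm across, 70 mm high; origin at the centre of its underside.
- cork_block: Bystander: cork block 64 x 73 x 24 mm; origin at the centre of its underside.
- cap_tin: Bystander: open tin of ornament caps, 70 mm across, 32 mm high; origin at the centre of its underside.
- tape_roll: Bystander: roll of masking tape lying flat, 88 mm across, 25 mm high; origin at the centre of its underside.
- plaster_half_1: Bystander: white plaster mould half, 80 x 88 x 24 mm; origin at the centre of its underside.
- pliers: Bystander: black-handled pliers lying flat, 108 x 144 x 14 mm; origin at the centre of its underside.

How it is judged:
On the way, in this order (a step that is already met when the one before it is completed fails the run):
1. The lantern stands on the mat, let go, within 30 mm of its middle along and across, square to it within 0.3 rad, lens towards the ball stand (x of lamp in the frame of lamp_mat between -0.03 and 0.03 m and y of lamp in the frame of lamp_mat between -0.03 and 0.03 m and z of lamp in the frame of lamp_mat between 0.001 and 0.009 m and x of lamp_lens in the frame of lamp_mat above 0.04 m and angle between the x axis of lamp and the x axis of lamp_mat, either way round below 0.3 rad and angle between lamp's own z axis and vertical below 0.08 rad and contact force between the fingers and lamp below 0.05 N and linear speed of lamp below 0.02 m/s), for 0.3 s.
2. The knob is pulled up by more than 10 mm while the lantern stands so on the mat (x of lamp in the frame of lamp_mat between -0.03 and 0.03 m and y of lamp in the frame of lamp_mat between -0.03 and 0.03 m and z of lamp in the frame of lamp_mat between 0.001 and 0.009 m and x of lamp_lens in the frame of lamp_mat above 0.04 m and angle between the x axis of lamp and the x axis of lamp_mat, either way round below 0.3 rad and angle between lamp's own z axis and vertical below 0.08 rad and value of joint lamp_knob above 0.01 m), for 0.2 s.
At the end, for the whole second after the job is handed in: The lantern stands upright and at rest on the mat (lifted less than 5 mm), its middle within 30 mm of the mat's middle along and across, square to the mat within 0.3 rad, lens towards the ball stand; the knob, pulled up by more than 10 mm meanwhile, is back down within 2 mm (x of lamp in the frame of lamp_mat between -0.03 and 0.03 m and y of lamp in the frame of lamp_mat between -0.03 and 0.03 m and z of lamp in the frame of lamp_mat between 0.001 and 0.009 m and x of lamp_lens in the frame of lamp_mat above 0.04 m and angle between the x axis of lamp and the x axis of lamp_mat, either way round below 0.3 rad and angle between lamp's own z axis and vertical below 0.08 rad and value of joint lamp_knob below 0.002 m and linear speed of lamp below 0.02 m/s); the robot touches nothing.
It fails at once if The lantern is lifted more than 25 mm by its knob (value of joint lamp_knob above 0.01 m and z of lamp in the frame of lamp_mat above 0.029 m).
It fails at once if The ball stand is moved more than 30 mm or tipped (distance of ball_stand from where it was at the start of the episode above 0.03 m or angle between ball_stand's own z axis and vertical above 0.4 rad).
It fails at once if A bystander is moved more than 40 mm (distance of any of salt_jar, cork_block, cap_tin, tape_roll, plaster_half_1, pliers from where it was at the start of the episode above 0.04 m).
It fails at once if The lantern is tipped by more than 0.6 rad (angle between lamp's own z axis and vertical above 0.6 rad).
It fails at once if The lantern is dropped (it falls faster than 0.6 m/s with the fingers off it, as from about 2 cm) (linear speed of lamp above 0.6 m/s and contact force between the fingers and lamp below 0.05 N).
It also fails if it takes over 42 s, if anything falls off the work surface, if the arm or the gripper's body presses on something with over 40 N, if the wrist force passes 120 N, or if a joint passes its speed limit or range.

## Working session

There is one attempt and no reset: what is moved stays moved. The work goes in short steps, each a Python script; the robot and the scene stay as the last script left them, time stands still between calls to the robot, and variables do not carry over. Pictures are saved under pics/ and viewed, and the job is handed in when it is done.

```bash
mkdir -p pics; ls
cat > h.py <<'E'
import numpy as np, cv2
from bench import *
def world(c,uv):
    # uv Nx2 pixels -> world points from range
    uv=np.asarray(uv,float).reshape(-1,2)
    K=c["intrinsics"];k=c["k1"]
    s=cv2.undistortPoints(uv[:,None],K,np.array([k,0,0,0,0.]))[:,0]
    z=c["range_z"][uv[:,1].round().astype(int),uv[:,0].round().astype(int)]
    P=np.c_[s*z[:,None],z]
    return (P-c["t"])@c["R"], z
def atz(c,uv,h):
    uv=np.asarray(uv,float).reshape(-1,2)
    s=cv2.undistortPoints(uv[:,None],c["intrinsics"],np.array([c["k1"],0,0,0,0.]))[:,0]
    d=np.c_[s,np.ones(len(s))]@c["R"]; o=-c["t"]@c["R"]
    return o+d*((h-o[2])/d[:,2])[:,None]
def pix(c,X):
    X=np.asarray(X,float).reshape(-1,3)
    p,_=cv2.projectPoints(X,cv2.Rodrigues(c["R"])[0],c["t"],c["intrinsics"],np.array([c["k1"],0,0,0,0.]))
    return p[:,0]
def region_pts(c,r):
    v,u=np.nonzero(r); P,z=world(c,np.c_[u,v]); return P[z>0]
E
python3 - <<'E'
from h import *
for n in("top","side"):
    c=capture(n); cv2.imwrite(f"pics/{n}0.png",c["image"])
    print(n,c["k1"],-c["t"]@c["R"],c["R"][2])
    for q in "lamp lamp_handle lamp_lens lamp_knob knob_top lamp_mat ball_stand salt_jar cork_block cap_tin tape_roll plaster_half_1 pliers".split():
        for s in silhouettes(n,q)[:2]:
            P=region_pts(c,s["region"])
            if len(P)==0: print(q,s["conf"],s["xy"]);continue
            print(q,round(s["conf"],2),np.round(s["xy"]),len(P),np.median(P,0).round(3),np.percentile(P,2,axis=0).round(3),np.percentile(P,98,axis=0).round(3))
print(current_clock())
E
```

```text
pics
top -0.03507173632150567 [0.32849301 0.00384023 0.99518931] [ 0.19190104 -0.01312748 -0.98132648]
lamp 0.86 [374. 249.] 1445 [ 0.428 -0.252  0.055] [ 0.401 -0.32   0.021] [ 0.462 -0.188  0.106]
lamp 0.41 [244. 259.] 372 [0.386 0.058 0.085] [0.365 0.039 0.023] [0.415 0.082 0.102]
lamp_handle 0.8 [375. 249.] 1471 [ 0.428 -0.253  0.055] [ 0.401 -0.321  0.017] [ 0.462 -0.188  0.106]
lamp_lens 0.61 [376. 248.] 1521 [ 0.428 -0.255  0.055] [ 0.402 -0.323 -0.002] [ 0.463 -0.188  0.106]
lamp_lens 0.42 [401. 246.] 100 [ 0.435 -0.307  0.087] [ 0.423 -0.318  0.072] [ 0.447 -0.298  0.09 ]
lamp_knob 0.48 [398. 245.] 116 [ 0.435 -0.308  0.087] [ 0.423 -0.322  0.056] [ 0.448 -0.298  0.091]
knob_top 0.45 [404. 245.] 85 [ 0.435 -0.306  0.087] [ 0.423 -0.318  0.072] [ 0.445 -0.298  0.09 ]
lamp_mat 0.94 [303. 263.] 2698 [ 0.398 -0.084  0.003] [ 0.346 -0.164 -0.001] [ 0.451 -0.003  0.006]
ball_stand 0.88 [246. 260.] 369 [0.386 0.058 0.085] [0.365 0.039 0.016] [0.415 0.083 0.102]
salt_jar 0.93 [175. 266.] 510 [0.366 0.221 0.068] [0.342 0.201 0.01 ] [0.392 0.249 0.072]
cork_block 0.78 [343. 176.] 401 
[... 1599 characters left out ...]
[0.398 0.307 0.073]
cork_block 0.81 [344. 274.] 476 [ 0.629 -0.204  0.024] [ 0.608 -0.225  0.004] [ 0.653 -0.165  0.027]
cap_tin 0.74 [266. 176.] 284 [0.499 0.315 0.019] [0.467 0.29  0.004] [0.532 0.364 0.033]
cap_tin 0.34 [230. 189.] 406 [0.367 0.207 0.051] [0.342 0.197 0.007] [0.396 0.25  0.073]
tape_roll 0.97 [209. 192.] 403 [0.301 0.268 0.021] [0.264 0.24  0.001] [0.337 0.363 0.027]
plaster_half_1 0.82 [387. 255.] 268 [ 0.756 -0.166  0.025] [ 0.71  -0.194  0.021] [ 0.801 -0.137  0.044]
plaster_half_1 0.54 [343. 272.] 465 [ 0.628 -0.204  0.024] [ 0.608 -0.225  0.004] [ 0.653 -0.165  0.027]
pliers 0.2 [263. 295.] 1423 [ 0.428 -0.282  0.057] [ 0.402 -0.329  0.024] [ 0.462 -0.199  0.107]
1.4
```

View pics/top0.png

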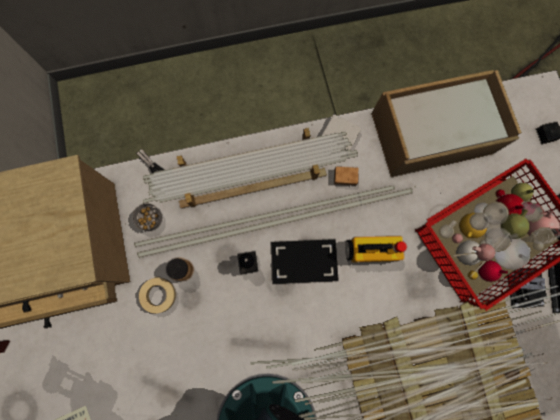

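View pics/side0.png

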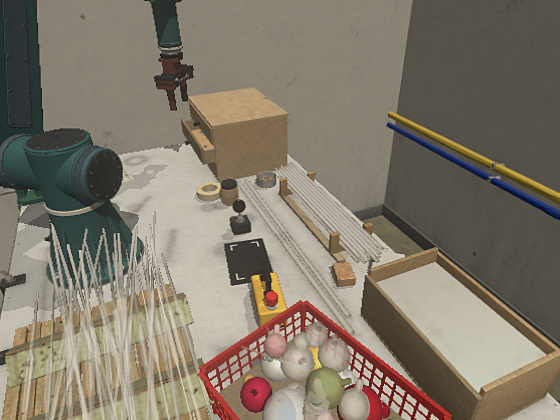

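Top view: lantern at (376,248), knob at its right end (401,246), lens facing left. Mat at (304,262), ball stand at (247,262), and the red basket to the right from x≈420. So the lantern already faces roughly the right way. Next I'll measure the exact poses and the obstacle heights.

Run:
```python
from h import *
def pts(c):
    v,u=np.mgrid[0:420,0:560]; P,z=world(c,np.c_[u.ravel(),v.ravel()]); I=c["image"].reshape(-1,3).astype(int); ok=z>0; return P[ok],I[ok],np.c_[u.ravel(),v.ravel()][ok]
for n in("top","side"):
    c=capture(n);P,I,U=pts(c)
    hsv=cv2.cvtColor(c["image"],cv2.COLOR_BGR2HSV).reshape(-1,3)[c["range_z"].ravel()>0]
    near=(abs(P[:,0]-.43)<.06)&(P[:,1]>-.345)&(P[:,1]<-.17)
    red=near&((hsv[:,0]<6)|(hsv[:,0]>172))&(hsv[:,1]>150)&(P[:,2]>.08)
    hb=near&(P[:,2]>.097)
    top=near&(abs(P[:,2]-.056)<.006)&(hsv[:,0]>15)&(hsv[:,0]<35)
    print(n,"knob",red.sum(),P[red].mean(0).round(4),"handle",hb.sum(),P[hb].mean(0).round(4),P[hb].min(0).round(3),P[hb].max(0).round(3))
    if hb.sum()>5:
        (m,s,a)=cv2.minAreaRect((P[hb][:,:2]*1000).astype(np.float32));print("handle rect",m,s,a)
    m,s,a=cv2.minAreaRect((P[top][:,:2]*1000).astype(np.float32));print("body top",m,s,a)
    if n=="top":
        for q in("lamp_mat","ball_stand"):
            r=silhouettes(n,q)[0]["region"]
            v,u=np.nonzero(r);X=atz(c,np.c_[u,v],.004)
            print(q,cv2.minAreaRect((X[:,:2]*1000).astype(np.float32)))
        near=(abs(P[:,0]-.4)<.1)&(abs(P[:,1]+.085)<.12)&(I.min(1)>120)&(P[:,2]<.02)
        H,xe,ye=np.histogram2d(P[:,0],P[:,1],bins=[np.arange(.1,.8,.05),np.arange(-.6,.4,.05)])
    # height map
    Z=np.full((14,20),0.)
    ix=((P[:,0]-.1)/.05).astype(int);iy=((P[:,1]+.6)/.05).astype(int)
    ok=(P[:,0]>.1)&(P[:,1]>-.6)&(ix<14)&(iy<20)&(P[:,2]<.6)
    np.maximum.at(Z,(ix[ok],iy[ok]),P[ok,2])
    print("cols y from -.6 step .05"); 
    for i in range(14): print(round(.1+.05*i,2),(Z[i]*1000).astype(int))
    crop=c["image"][200:320,220:450] if n=="top" else c["image"][190:330,190:330]
    cv2.imwrite(f"pics/{n}_crop.png",cv2.resize(crop,None,fx=3.4,fy=3.4,interpolation=cv2.INTER_CUBIC))
```

```text
top knob 80 [ 0.4341 -0.3082  0.0867] handle 183 [ 0.4323 -0.2457  0.1039] [ 0.424 -0.283  0.097] [ 0.44  -0.211  0.108]
handle rect (431.8236999511719, -246.9400634765625) (14.003902435302734, 72.34577178955078) 1.521949052810669
body top (432.2826232910156, -257.31695556640625) (61.551368713378906, 137.642822265625) 4.08404016494751
lamp_mat ((398.42529296875, -83.23625183105469), (108.81575012207031, 169.6494598388672), 2.86685848236084)Traceback (most recent call last):
  File "<stdin>", line 17, in <module>
IndexError: list index out of range
```

Run:
```python
from h import *
def pts(c):
    v,u=np.mgrid[0:420,0:560]; P,z=world(c,np.c_[u.ravel(),v.ravel()]); I=c["image"].reshape(-1,3).astype(int); ok=z>0; return P[ok],I[ok],np.c_[u.ravel(),v.ravel()][ok]
Z=np.full((14,20),0.)
for n in("top","side"):
    c=capture(n);P,I,U=pts(c)
    hsv=cv2.cvtColor(c["image"],cv2.COLOR_BGR2HSV).reshape(-1,3)[c["range_z"].ravel()>0]
    near=(abs(P[:,0]-.43)<.06)&(P[:,1]>-.345)&(P[:,1]<-.17)
    red=near&((hsv[:,0]<6)|(hsv[:,0]>172))&(hsv[:,1]>150)&(P[:,2]>.08)
    hb=near&(P[:,2]>.097)
    q=P[hb][:,:2];w=np.linalg.svd(q-q.mean(0))[2][0]
    print(n,"knob",P[red].mean(0).round(4),"handle",P[hb].mean(0).round(4),P[hb].min(0).round(3),P[hb].max(0).round(3),"yawdev deg",np.degrees(np.arctan(-w[0]/w[1])))
    for q in("lamp_mat","ball_stand"):
        for s in silhouettes(n,q)[:1]:
            r=s["region"]
            v,u=np.nonzero(r);X=atz(c,np.c_[u,v],.004)
            print(q,cv2.minAreaRect((X[:,:2]*1000).astype(np.float32)))
    ix=((P[:,0]-.1)/.05).astype(int);iy=((P[:,1]+.6)/.05).astype(int)
    ok=(P[:,0]>.1)&(P[:,1]>-.6)&(ix<14)&(iy<20)&(P[:,2]<.6)
    np.maximum.at(Z,(ix[ok],iy[ok]),P[ok,2])
    crop=c["image"][200:320,220:450] if n=="top" else c["image"][190:330,190:330]
    cv2.imwrite(f"pics/{n}_crop.png",cv2.resize(crop,None,fx=3.4,fy=3.4,interpolation=cv2.INTER_CUBIC))
print("cols y from -.6 step .05"); 
for i in range(14): print(round(.1+.05*i,2),(Z[i]*1000).astype(int))
print(current_orientation(),current_force(),current_finger_gap())
```

```text
top knob [ 0.4341 -0.3081  0.087 ] handle [ 0.4323 -0.2463  0.1042] [ 0.426 -0.282  0.098] [ 0.439 -0.211  0.109] yawdev deg 2.124606020642691
lamp_mat ((398.6615295410156, -81.97747039794922), (111.5302734375, 172.53382873535156), 3.923797369003296)
ball_stand ((391.4115905761719, 62.20674133300781), (53.70263671875, 50.259151458740234), 10.788105010986328)
side knob [ 0.4368 -0.3151  0.0878] handle [ 0.4325 -0.2545  0.1054] [ 0.424 -0.286  0.097] [ 0.441 -0.215  0.11 ] yawdev deg 3.0931604557715415
lamp_mat ((401.3691101074219, -84.50609588623047), (116.78811645507812, 174.855712890625), 5.443150043487549)
ball_stand ((397.1343994140625, 132.1532745361328), (197.2604217529297, 56.65485382080078), 87.15314483642578)
cols y from -.6 step .05
0.1 [127 144 146 149 151 150 150 149 150 149 315 325 300  14   4   4   3   4
   4   4]
0.15 [147 148 148 152 154 148 136 134 106 108 106 105 106   4   4   3   3   4
   4   4]
0.2 [145 117 105 105 109 109 106  88  81  79   4   4   4   4   4   4   3   5
   4   4]
0.25 [ 85 114 116  82  83  82  73   4   4   3   3   4   4   4   4   4  26  29
  28 138
[... 300 characters left out ...]
9  50   7   9  17  17  18  17  18  16  34
  33 216]
0.5 [167 185 180 117 118   3   4  15  19  18  18  19  15  15   4  53  78  77
  73 217]
0.55 [128 118 117 116  18  20  18  18  15  15  11  13  65  77  79  79  78  79
  78   4]
0.6 [117 116   3   4 121 135  15  28  28  78  78  78  78  80  79  78  78  76
  71   4]
0.65 [121 120 121 121 121 136 125  77  78  78  78  78  78  78  77   2  72   4
  13  15]
0.7 [135 120 105 105 106 135 135  26  78  78  78  59   5   4   3   2   3   0
   0   0]
0.75 [135 106 105 106 106 106 135  25  27  29   4   3   3   0   0   0   0   0
   0   0]
[ 8.26753209e-01  5.62564777e-01 -4.74161846e-05  2.07699703e-05] [-0.31739763 -0.52855137 -0.144971  ] 0.08762378872911641
```

View pics/top_crop.png

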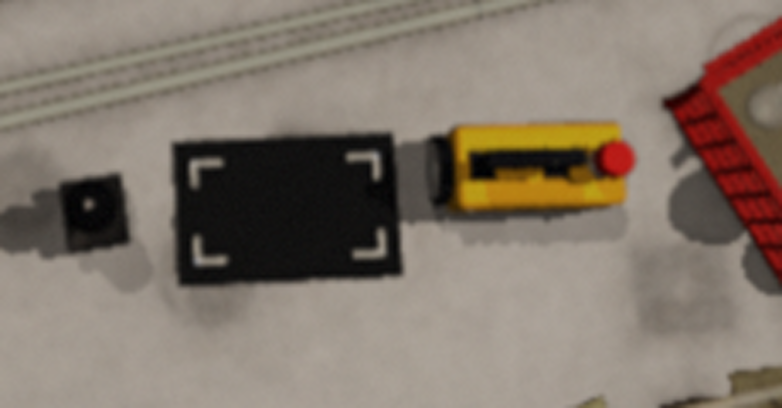

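View pics/side_crop.png

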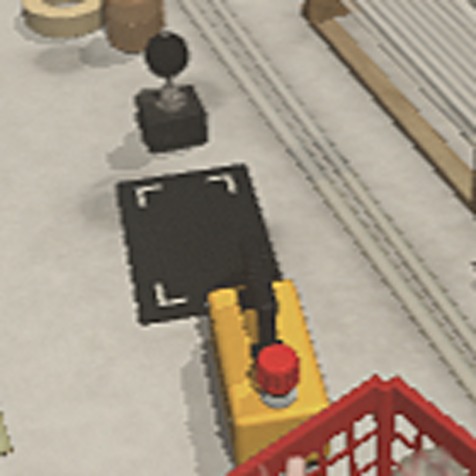

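Top crop: the lantern's handle runs horizontally, the lens ring is on the mat side, and the knob is at the right end. The mat, its corner marks and the ball are in line. Side crop shows the same, with the basket rim clear behind the knob. The given sizes agree: handle 72×14, knob to handle 63, mat 170×110. Next I check reach and grasp.

```bash
cat >> h.py <<'E'
from scipy.spatial.transform import Rotation as Ro
def quat(deg):
    a=np.radians(deg);x=[np.cos(a),np.sin(a),0];y=[np.sin(a),-np.cos(a),0]
    return Ro.from_matrix(np.array([x,y,[0,0,-1]]).T).as_quat()
HX=np.array([.432,-.248]);HA=2.4
MX=np.array([.399,-.083]);MA=3.4
ma=np.radians(MA);MD=np.array([-np.sin(ma),np.cos(ma)])
E
python3 - <<'E'
from h import *
for p,a in(([*HX,.25],HA),([*HX,.08],HA),([*(MX+.017*MD),.2],MA),([*(MX+.017*MD),.084],MA),([*(MX-.046*MD),.067],MA)):
    print(np.round(p,3),np.round(inverse_kinematics(p,quat(a)),2))
p=current_position()
servo_line([p[0],p[1],.36])
move_ptp([*HX,.30],quat(HA))
servo_line([*HX,.17],rate=.2)
print(current_position(),current_clock(),current_force())
c=capture("side");cv2.imwrite("pics/s1.png",c["image"])
E
```

```text
[ 0.432 -0.248  0.25 ] [-0.66  0.19  1.69 -0.    1.27 -0.7 ]
[ 0.432 -0.248  0.08 ] [-0.66  0.4   1.88 -0.    0.86 -0.7 ]
[ 0.398 -0.066  0.2  ] [-0.34  0.1   1.93 -0.    1.11 -0.4 ]
[ 0.398 -0.066  0.084] [-0.34  0.29  2.08 -0.    0.78 -0.4 ]
[ 0.402 -0.129  0.067] [-0.47  0.34  2.05 -0.    0.75 -0.53]
[ 0.43268015 -0.24828647  0.17073523] 6.65 [0.6296921  0.44342605 0.80271125]
```

View pics/s1.png

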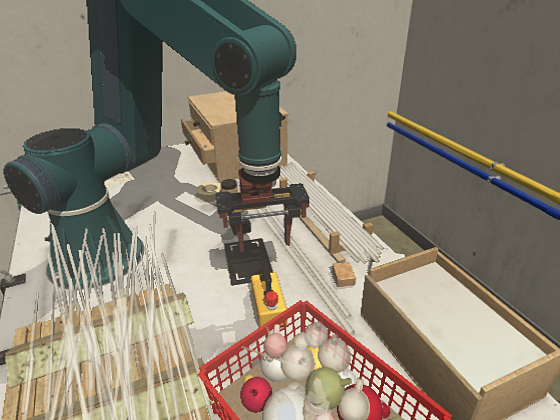

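The open gripper is centred over the handle: fingers at (240,240) and (289,240), handle at about (268,272). I'll descend and grip.

Run:
```python
from h import *
r=servo_line([*HX,.08],rate=.12,contact_N=8); print("contact",r,current_position())
if not r:
    f0=np.array(current_force())
    move_gripper(0.0); print("gap",current_finger_gap())
    p=current_position()
    servo_line([p[0],p[1],.125],rate=.08)
    print("gap",current_finger_gap(),"dF",np.array(current_force())-f0,"T",current_torque())
    c=capture("side");cv2.imwrite("pics/s2.png",cv2.resize(c["image"][150:350,150:400],None,fx=3,fy=3))
print(current_clock())
```

```text
contact False [ 0.43251524 -0.24840015  0.08063485]
gap 0.013585407875837232
gap 0.01375904106632366 dF [ -0.23200493   0.02939292 -10.41206713] T [0.01078423 0.0567585  0.01771267]
9.4917
```

View pics/s2.png

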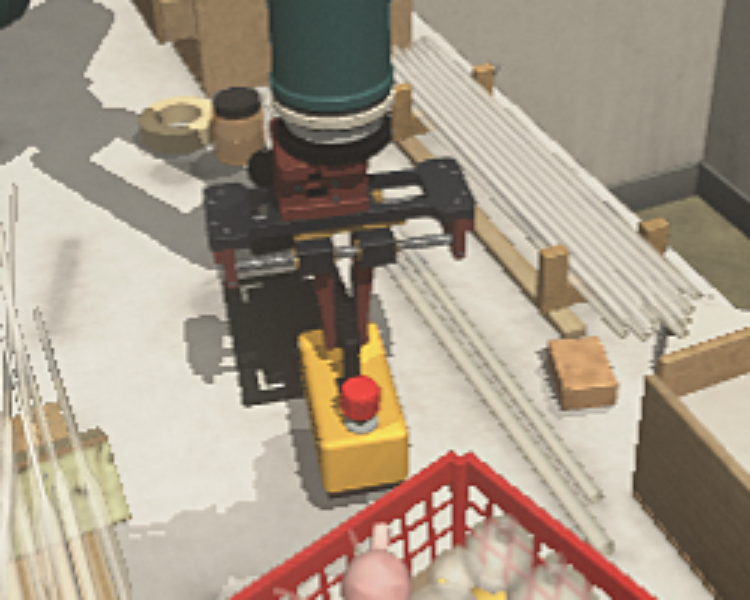

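The lantern is off the bench and hangs level (gap 13.8 mm, about 9–10 N). I'll carry it to the mat, check, then lower it.

Run:
```python
from h import *
T=MX+.017*MD
servo_line([*T,.125],quat(MA),rate=.1)
servo_line([*T,.092],rate=.06)
r=servo_line([*T,.080],rate=.012,contact_N=3.5)
print("contact",r,current_position(),current_force(),current_clock())
c=capture("top");cv2.imwrite("pics/t3.png",cv2.resize(c["image"][200:330,210:400],None,fx=4,fy=4))
c=capture("side");cv2.imwrite("pics/s3.png",cv2.resize(c["image"][150:350,150:400],None,fx=3,fy=3))
```

```text
contact True [ 0.3983538  -0.06595043  0.08382569] [0.91914174 0.6767036  5.25236617] 12.8833
```

View pics/s3.png

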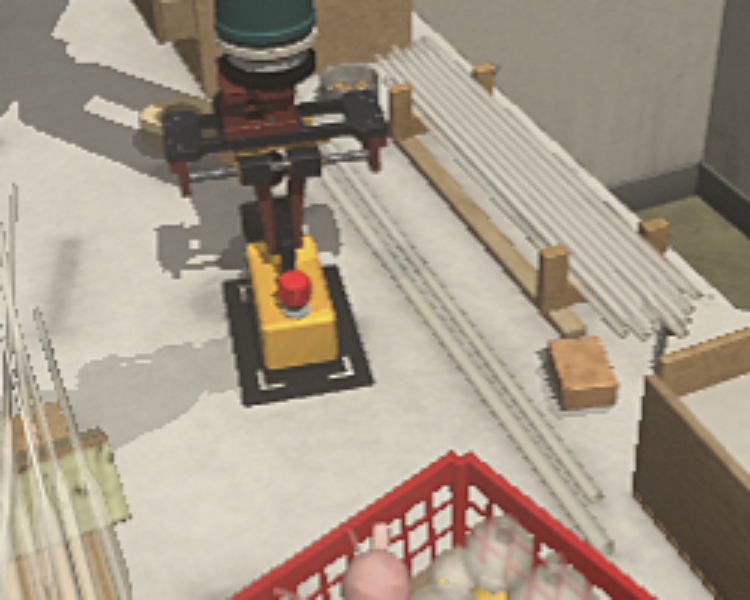

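The lantern sits on the mat, touching at the expected height with its weight taken up. I'll let go, back off and measure.

Run:
```python
from h import *
move_gripper(0.06); sleep(.2)
p=current_position()
servo_line([p[0],p[1],.15],rate=.15)
sleep(.4)
for n in("top","side"):
    c=capture(n)
    v,u=np.mgrid[0:420,0:560];P,z=world(c,np.c_[u.ravel(),v.ravel()])
    hsv=cv2.cvtColor(c["image"],cv2.COLOR_BGR2HSV).reshape(-1,3)
    near=(z>0)&(abs(P[:,0]-.4)<.06)&(P[:,1]>-.17)&(P[:,1]<.02)
    red=near&((hsv[:,0]<6)|(hsv[:,0]>172))&(hsv[:,1]>150)&(P[:,2]>.08)&(P[:,2]<.105)
    top=near&(abs(P[:,2]-.06)<.006)&(hsv[:,0]>15)&(hsv[:,0]<35)
    K=P[red]; T=K[K[:,2]>K[:,2].max()-.008]
    print(n,"knob",red.sum(),K.mean(0).round(4),K.min(0).round(3),K.max(0).round(3),"topface",T.mean(0).round(4),"exp",(MX-.046*MD).round(4))
    print("body",cv2.minAreaRect((P[top][:,:2]*1000).astype(np.float32)))
    i=c["image"][190:330,200:410] if n=="top" else c["image"][170:310,160:350]
    cv2.imwrite(f"pics/{n}4.png",cv2.resize(i,None,fx=3.8,fy=3.8))
print(current_clock())
```

```text
Traceback (most recent call last):
ValueError: zero-size array to reduction operation maximum which has no identity
```

Run:
```python
from h import *
for n in("side","top"):
    c=capture(n)
    i=c["image"][190:330,200:410] if n=="top" else c["image"][170:310,160:350]
    cv2.imwrite(f"pics/{n}4.png",cv2.resize(i,None,fx=3.8,fy=3.8))
    v,u=np.mgrid[0:420,0:560];P,z=world(c,np.c_[u.ravel(),v.ravel()])
    hsv=cv2.cvtColor(c["image"],cv2.COLOR_BGR2HSV).reshape(-1,3)
    near=(z>0)&(abs(P[:,0]-.4)<.06)&(P[:,1]>-.17)&(P[:,1]<.02)
    red=near&((hsv[:,0]<6)|(hsv[:,0]>172))&(hsv[:,1]>150)&(P[:,2]>.07)&(P[:,2]<.105)
    top=near&(abs(P[:,2]-.06)<.006)&(hsv[:,0]>15)&(hsv[:,0]<35)
    K=P[red]
    if len(K)<5: print(n,"none");continue
    T=K[K[:,2]>K[:,2].max()-.006]
    print(n,"knob",red.sum(),K.mean(0).round(4),K.min(0).round(3),K.max(0).round(3),"topface",T.mean(0).round(4),"exp",(MX-.046*MD).round(4))
    print("body",cv2.minAreaRect((P[top][:,:2]*1000).astype(np.float32)))
print(current_clock(),current_position())
```

```text
side knob 100 [ 0.4023 -0.135   0.0886] [ 0.391 -0.143  0.075] [ 0.414 -0.118  0.096] topface [ 0.4023 -0.1316  0.0933] exp [ 0.4017 -0.1289]
body ((399.4460754394531, -78.57980346679688), (62.938926696777344, 141.57725524902344), 4.074253559112549)
top none
15.1917 [ 0.396144   -0.0652787   0.14983113]
```

View pics/side4.png

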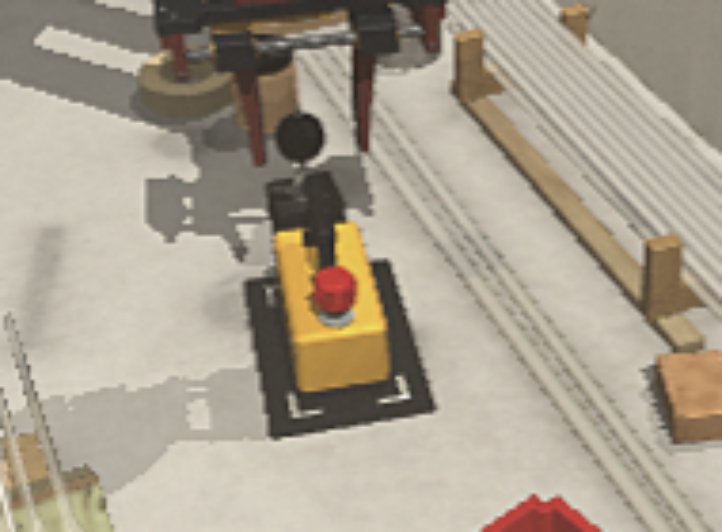

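View pics/top4.png

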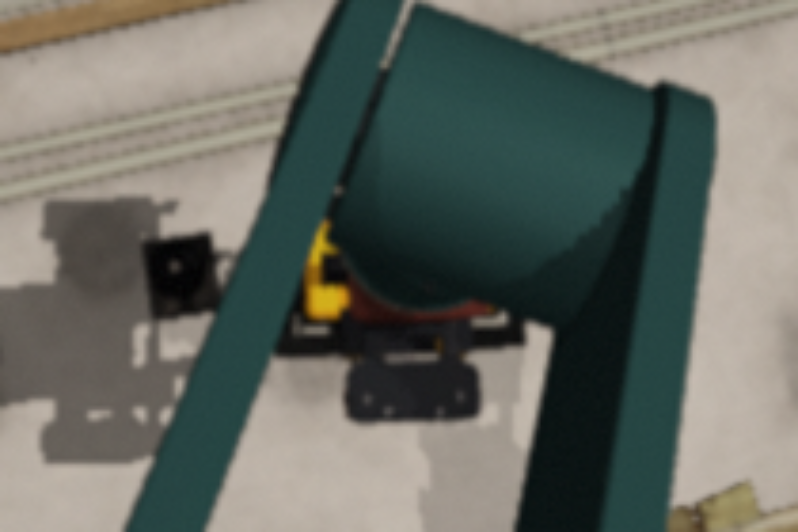

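The lantern is square in the middle of the mat, lens facing the ball, free of the fingers. The knob top measures (0.402,-0.131,0.093), as expected. Next: the knob.

Run:
```python
from h import *
K=[.4020,-.1303]
servo_line([*K,.15],quat(MA),rate=.15)
r=servo_line([*K,.067],rate=.08,contact_N=4); print("contact",r,current_position())
if not r:
    f0=np.array(current_force());
    move_gripper(0.0); g=current_finger_gap();print("gap",g,np.array(current_force())-f0)
    if g>.015:
        p=current_position()
        for dz in(.006,.011,.0135):
            servo_line([p[0],p[1],.067+dz],rate=.02)
            print(dz,np.array(current_position())-p,"dF",(np.array(current_force())-f0).round(2),current_finger_gap())
        sleep(.4)
        c=capture("side");cv2.imwrite("pics/s5.png",cv2.resize(c["image"][170:310,160:350],None,fx=3.8,fy=3.8))
print(current_clock())
```

```text
contact False [ 0.4023504  -0.13044027  0.06732937]
gap 0.024853374400729197 [-0.02040988 -0.08315496  1.4368208 ]
0.006 [-1.28703864e-04  5.89897618e-05  5.91354610e-03] dF [ 0.92 -0.88 -3.94] 0.02512350973987054
0.011 [-0.00024384  0.00019838  0.01092043] dF [ 1.   -0.77 -3.81] 0.02500029050831494
0.0135 [-0.00021177  0.00016099  0.01341813] dF [-0.46 -0.18 -5.01] 0.024971654339452583
19.175
```

View pics/s5.png

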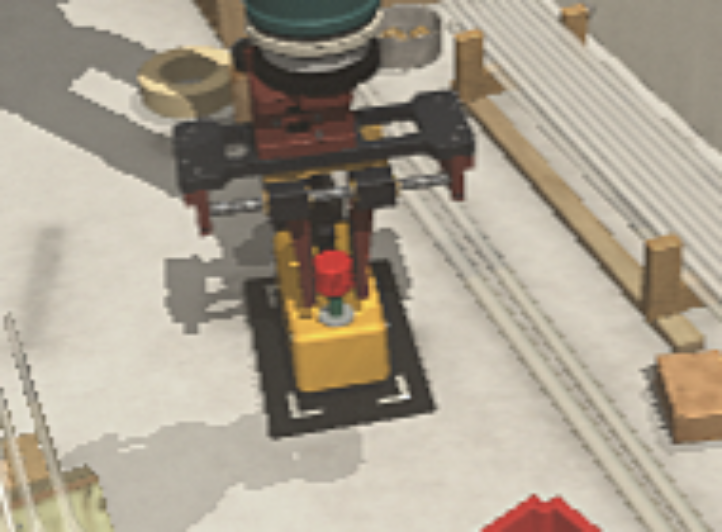

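The green stem shows and the lantern hasn't moved. The knob is up about 13.4 mm at about 5 N. I'll pull the last half millimetre to the stop, with a force limit, then lower and release.

Run:
```python
from h import *
p=current_position()
r=servo_line([p[0],p[1],.0816],rate=.004,contact_N=2)
print(r,current_position(),current_force());sleep(.3)
servo_line([p[0],p[1],.0675],rate=.03)
sleep(.2); print(current_force())
move_gripper(.06); sleep(.2)
servo_line([p[0],p[1],.17],rate=.15)
servo_line([p[0],p[1],.30],rate=.25)
move_ptp([.47,-.40,.36],quat(MA))
sleep(.3)
for n in("side","top"):
    c=capture(n)
    i=c["image"][190:330,200:410] if n=="top" else c["image"][170:310,160:350]
    cv2.imwrite(f"pics/{n}6.png",cv2.resize(i,None,fx=3.8,fy=3.8))
    v,u=np.mgrid[0:420,0:560];P,z=world(c,np.c_[u.ravel(),v.ravel()])
    hsv=cv2.cvtColor(c["image"],cv2.COLOR_BGR2HSV).reshape(-1,3)
    near=(z>0)&(abs(P[:,0]-.4)<.06)&(P[:,1]>-.17)&(P[:,1]<.02)
    red=near&((hsv[:,0]<6)|(hsv[:,0]>172))&(hsv[:,1]>150)&(P[:,2]>.07)&(P[:,2]<.125)
    hb=near&(P[:,2]>.101)&~red
    if red.sum(): print(n,"knob",P[red].mean(0).round(4),np.percentile(P[red],95,axis=0).round(4))
    if hb.sum(): print("handle",P[hb].mean(0).round(4),P[hb].min(0).round(3),P[hb].max(0).round(3),"exp",MX+.017*MD)
    for s in silhouettes(n,"ball_stand")[:1]: print("ball",s["conf"],s["xy"])
print(current_clock(),current_position())
```

```text
False [ 0.40201958 -0.13024311  0.08161123] [ 0.33388258  1.01414804 -4.93814458]
[ 0.139526   -1.13624378 -2.85015267]
side knob [ 0.4034 -0.1295  0.0934] [ 0.412  -0.1211  0.0949]
handle [ 0.398  -0.0729  0.1095] [ 0.389 -0.103  0.101] [ 0.406 -0.033  0.114] exp [ 0.39799179 -0.06602992]
ball 0.76 [241.1, 215.5]
top knob [ 0.4    -0.1275  0.0909] [ 0.4083 -0.118   0.0935]
handle [ 0.3955 -0.0649  0.1077] [ 0.388 -0.1    0.101] [ 0.403 -0.03   0.112] exp [ 0.39799179 -0.06602992]
ball 0.6 [247.7, 262.4]
24.7333 [ 0.47005177 -0.39972721  0.36017012]
```

View pics/side6.png

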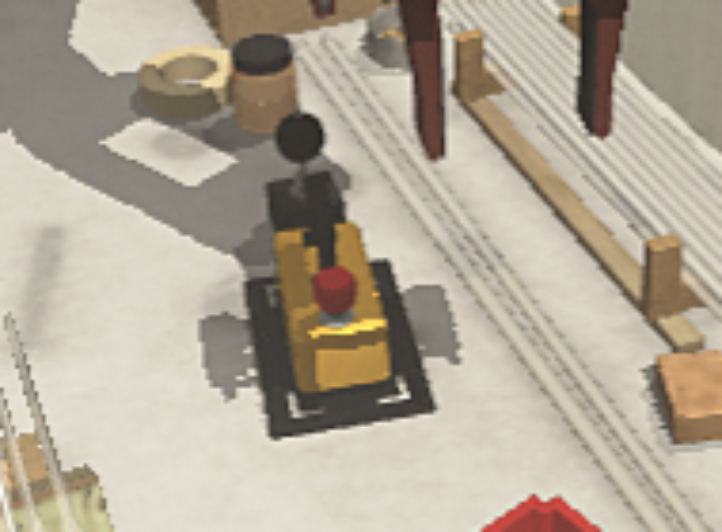

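View pics/top6.png

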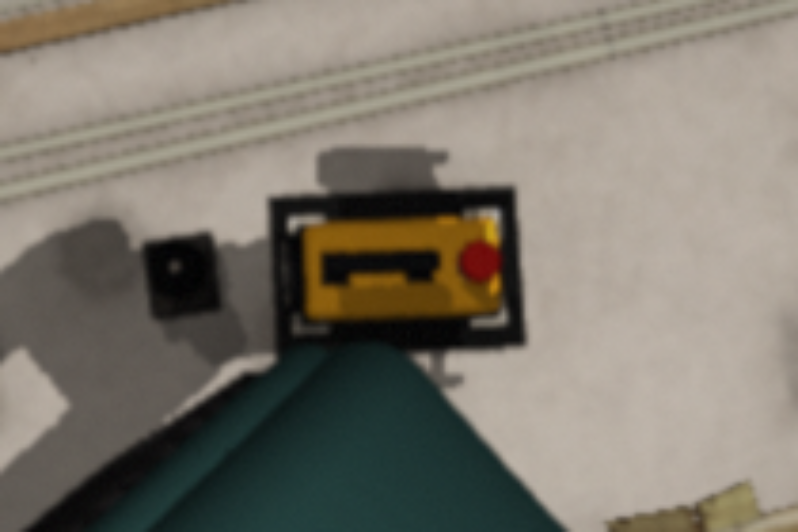

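The lantern is centred inside the corner marks, the ball stand hasn't moved, and the knob is back at its rest height. The robot is clear, so I'm handing in.

```bash
python3 -c "
from bench import *
print(close_job())"
```

```text
the job is handed in; nothing more can be done
None
```

The lantern is on the mat, its knob was pulled up and let back down, and the job is handed in at about 25 s of the 42 s allowed. The hand-in gives no verdict, so what follows is from my own checks.

- **Placing:** I carried the lantern by its handle and lowered it until it touched the mat. In the last pictures it sits inside the corner marks with its lens towards the ball. The handle is within about 3 mm of its planned place in the top camera. The side camera reads 7 mm off along the mat; its view of the bar's end face skews that figure.
- **Knob:** The fingers rose 14.3 mm while holding the knob. At 13.4 mm the picture showed the green stem and the lantern still standing on the mat. The force stayed near 5 N and never jumped as it would against a hard stop. It was therefore pulled to about full travel, but I did not feel the stop.
- **After release:** I lowered the knob, opened the fingers and backed off. The knob's top is back at about 93 mm, its height before the pull, and the arm is clear of everything.
- **Other things on the bench:** The ball stand is where it was in both cameras. I did not measure the bystanders again; nothing touched them on the way, and those visible in the last pictures look unmoved.

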